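# Stand the fallen depth-stop knob up and press it home on the D-spindle

## Robot

A 6-joint arm with a two-finger parallel gripper is mounted at the origin on the work surface. World frame = base frame: x ahead of the robot, y to its left, z up, the work surface at z = 0. Lengths are in m, angles in rad, forces in N, time in s.
With the tool pointing down it reaches from about 0.225 to 0.875 m from the base axis. Payload 3.4 kg.
Tool frame: the origin (TCP) lies between the finger pads; the fingertips stand 11 mm ahead of it and the grasp point (between the pads) lies 8 mm behind it (tips_ahead is the distance from the TCP to the fingertips, in m); z points along the fingers, x is the direction in which the jaws open and shut, and the axes are right-handed (so a half turn about z gives the same grasp; the last joint's range is limited). The gripper opens to 85 mm and grips with 20 to 120 N. Pads are 22 mm wide; open, the fingers measure 114 mm over their backs; the gripper's body (76 mm by 85 mm) begins 54 mm behind the grasp point. The pads swing forward as they close: fully open they stand 13 mm farther back than shut.
Start: joints at [-1.406, 0.276, 1.505, -0, 1.361, -0.121], TCP at [0.162, -0.552, 0.242] pointing down, gripper open.
Joint ranges: [-2.89, 2.89], [-0.75, 2.08], [0.22, 2.7], [-1.18, 4.32], [0.11, 2.71], [-2.7, 2.7]. Speed limits (rad/s): [2.57, 2.57, 3.14, 3.14, 3.14, 3.14].

## Interface

Orientations are given as a unit quaternion [w, x, y, z].
In Python, from rig import get_state, get_image, sign_off, masks_of, tips_ahead gives the robot as it stands.
- The arm moves only by the tool play_rows, never from a script. Its argument "series" is a list of rows, each an object of numbers: "fingers": the closure, from -1 (fully open) to 1 (shut); "dx", "dy", "dz": the shift along the world's x, y, z in mm; "turn": the turn about the world's z in rad. A call has 1 to 20 rows; each row shifts and turns the pose as measured when the row begins; what a row does not reach is not made up. A row lasts 1/12 s, in which the tool goes at most 41.7 mm and 7.16 degrees, less where a joint would pass 70% of its speed; a pose out of reach is approached as far as the arm can. A call with a gripper value outside its range is refused whole. The fingers move at their own pace and stop on an object; "squeeze" is the grip in N (left out, the last holds). Time passes only in rows, so rows that do not move let the fingers close. It gives the time, the measured TCP pose, the force and the opening at its end, in the units of the state.
- get_state(): the state, without advancing time (a new reading comes with each control period).
- get_image(name): name is "side" or "top" or "wrist"; returns a dict with "pixels" (384x512x3 uint8, red, green, blue), "vfov" (degrees; the focal length in pixels is half the picture's height over the tangent of half this angle, whatever the lens; pixels are square), "cx", "cy" (the principal point, pixels), "rvec" (rotation vector, rad) and "tvec" (3), from world to camera coordinates, as OpenCV has them; the wrist camera has in their place "hand_eye" (4x4, takes a point from camera to tool coordinates, whose origin is the TCP and whose axes are the tool frame's). Camera axes: x right, y down, z forward; pixel columns grow to the right and rows downward; lengths in m; the calibration is good to about 2 mm. A picture is of the moment at which its call begins: read the wrist's pose just before it. There is no depth.
- sign_off(): hands the job in, once; it reports no verdict.
Trained networks look in a picture, given as the dict that the camera call returned (one of the last four; its "shot" number tells which), for a name from the list of things; names that differ only in an ending like _2 or _b are one class to them, and where a whole thing is asked for, a point or a joint stands for the part that bears it (a point fixed in the world has none). Each returns a list of dicts, best first, with "p" (0 to 1); they miss things now and then, are a little off and sometimes report something else, mostly with a low value. They report only what shows in the picture. A call takes as long as a camera call.
- masks_of(picture, label): "region" (384x512 bool, what is visible of it) and "xy" ([column, row] in pixels, amid what is visible of it).
The state is a dict: "clock": time; "qpos": joint angles; "qd": joint speeds; "effort": joint torques, N m; "position": TCP position; "ee_rot": TCP orientation; "contact_force": force on the tool from outside, world axes, zero at the start; "moment": the same for the moment, N m; "width": finger opening in m.
Only numpy, scipy, OpenCV 4.12 (cv2) and the standard library are available. Lean on these libraries where they do the work, as an engineer would, in place of code of your own. Each camera call takes 0.05 s, during which the arm holds its last target. There are 200 camera calls.

## Task

In the wooden lane on the bench the black press knob has tipped over beside two standing aluminium hinge knuckles: stand it upright on its open end in the lane and let go of it. Then take it again, turn it so that the flat of its D-shaped bore matches the flat of the spindle standing on the foot of the hand press, push it down onto the spindle fully home against the sprung collar, and finish while still holding it pressed down there (if let go, the spring lifts it). Leave the knuckles standing in their places and do not disturb the other things on the bench.

Things in the scene. Friction and masses are not known exactly. Their poses are not given: they have to be found in the camera images.
- knob: Black knob, 56 mm tall, about 0.12 kg, loose. Origin on the bore axis at the underside (open end), +z to the closed top. Outline seen along z, 50 x 40 mm: flat front face at x = +20 mm, parallel flat sides at y = +-20 mm (from x = -10 to +20 mm), round back reaching x = -30 mm. Starts lying across the lane on its front face (+x down), bore axis level, 20 mm above the lane's floor.
- knob_grip (a point): Point on the knob's axis midway between its two flat sides (40 mm apart, good to grip), 26 mm up from the underside, near the centre of mass; axes as the knob's. The knob starts with its top pointing to the robot's right (-y), up to 0.35 rad either side, in the middle or at either end of the row in the lane. Stood up, its flat front then faces the way its top pointed.
- knob_bore (a point): Centre of the bore's mouth in the knob's underside (same point as the knob's origin, same axes). The bore is blind, 44 mm deep, D-shaped: 22.4 mm in diameter with its flat at x = +6.5 mm, on the side of the knob's flat front face. The square body is 50 mm tall; on its top sits a round boss, 28 mm in diameter and 6 mm high, on the axis.
- lane: Fixed wooden lane, 340 mm long along its y (it runs away from the robot), 112 mm wide along x, origin at the centre of its underside on the bench. Its floor is 6 mm above the bench; a rail 10 mm wide, its top 18 mm above the bench, runs along each long edge (92 mm between them); ends open. Three things stand or lie in it in a row about 105 mm apart: the knob and two knuckles.
- knuckle_a: Aluminium hinge knuckle, an upright tube 26 mm in diameter, 50 mm tall, loose, standing in the lane; origin at the centre of its underside, z up. To be left standing.
- knuckle_b: The other aluminium hinge knuckle, the same size; also to be left standing in the lane.
- press: Fixed cast-iron hand press, origin on the bench under the spindle. Foot plate 28 mm high, x from -65 to 65 mm, y from -60 to 370 mm. Anvil (62 mm high, 90 mm wide) and ram at y = 195 mm; the head spans y = 175 to 350 mm, 295 to 380 mm high, with a pinion shaft sticking out to x = -85 mm; column and a handle up to 520 mm behind. Nothing stands above the spindle.
- spindle_tip (a point): Centre of the top end of the upright steel D-spindle, 88 mm above the bench; the frame turns with the spindle, z up. 20 mm in diameter, D-shaped all the way down, its flat at x = +5.5 mm facing +x; the last 5 mm taper in by 2 to 3 mm. It is tight and does not turn by hand. The knob goes on with its x along this x, with about 1 mm of play all round and 0.12 rad in turn.
- collar_top (a point): Centre of the top face of the round sprung brass collar (38 mm in diameter, 8 mm thick) round the spindle, z up; 30 mm below the spindle's tip when up. The knob's underside lands on it and pushes it down.
- collar (a joint): How far the collar is pressed down: 0 = up, 0.008 m = at its stop, where the knob is fully home (its underside 38 mm below the spindle's tip, 50 mm above the bench). The spring starts to give at 3.5 N and takes about 11 N at the stop; it returns the knob if released.
- hinge_leaf: Bystander: flat steel hinge leaf, 60 x 100 x 5 mm, origin at the centre of its underside.
- padlock_body: Bystander: bronze padlock body, 26 x 50 x 46 mm high, origin at the centre of its underside.
- shackle: Bystander: U-shaped steel shackle lying flat, about 70 x 46 mm, bar 10 mm thick.
- screwdriver: Bystander: screwdriver lying flat, 200 mm long.
- tin: Bystander: open steel tin, 72 mm in diameter, 85 mm tall, origin at the centre of its underside.

How it is judged:
On the way, in this order (a step that is already met when the one before it is completed fails the run):
1. the knob stands upright on its open end in the lane, let go (angle between knob's own z axis and vertical below 0.12 rad and z of knob in the frame of lane between 0.002 and 0.01 m and x of knob in the frame of lane between -0.05 and 0.05 m and y of knob in the frame of lane between -0.17 and 0.17 m and contact force between the fingers and knob below 0.1 N and linear speed of knob below 0.03 m/s), for 0.2 s.
2. the knob is at least 12 mm down over the spindle, flats matched (horizontal distance between knob and spindle_tip below 0.004 m and angle between knob's own z axis and vertical below 0.12 rad and angle between the x axis of knob and the x axis of spindle_tip, either way round below 0.2 rad and z of knob in the frame of spindle_tip below -0.012 m), for 0.1 s.
At the end, for the whole second after the job is handed in: Knob upright on the spindle (axis within 4 mm, tilt under 0.12 rad, flats within 0.2 rad), underside on the collar and 34 mm or more below the spindle tip, collar down over 6 of its 8 mm, gripper still touching the knob (over 1 N), knob at rest, both knuckles standing (horizontal distance between knob and spindle_tip below 0.004 m and angle between knob's own z axis and vertical below 0.12 rad and angle between the x axis of knob and the x axis of spindle_tip, either way round below 0.2 rad and value of joint collar above 0.006 m and z of knob in the frame of collar_top below 0.003 m and z of knob in the frame of spindle_tip below -0.034 m and contact force between the fingers and knob above 1 N and linear speed of knob below 0.03 m/s and angle between each of knuckle_a, knuckle_b's own z axis and vertical below 0.3 rad); the arm keeps its last pose, push and grip.
It fails at once if a hinge knuckle is knocked over or shoved more than 40 mm (angle between any of knuckle_a, knuckle_b's own z axis and vertical above 0.6 rad or distance of any of knuckle_a, knuckle_b from where it was at the start of the episode above 0.04 m).
It fails at once if another thing on the bench is moved more than 50 mm (distance of any of hinge_leaf, padlock_body, shackle, screwdriver, tin from where it was at the start of the episode above 0.05 m).
It also fails if it takes over 70 s, if anything falls off the work surface, if the arm or the gripper's body presses on something with over 40 N, if the wrist force passes 120 N, or if a joint passes its speed limit or range.

## Working session

There is one attempt and no reset: what is moved stays moved. The work goes in short steps, Python scripts to look and compute and a tool call to move; the robot and the scene stay as the last step left them, time stands still between calls to the robot, and variables do not carry over. Pictures are saved under pics/ and viewed, about 8 in all and at most 12, crops included, and the job is handed in when it is done.

Besides the shell and the picture viewer there is one more tool, called after "Request:" by a JSON object that holds its "method" and its "body". play_rows: Moves the arm, as the interface text tells. Its arguments: {"type":"object","properties":{"series":{"type":"array"},"squeeze":{"type":"number"}},"required":["series"]}

```bash
mkdir -p pics; cat > h.py <<'E'
import numpy as np, cv2
from rig import *
from scipy.spatial.transform import Rotation as R
def cam(im):
    f=192/np.tan(np.radians(im['vfov'])/2)
    K=np.array([[f,0,im['cx']],[0,f,im['cy']],[0,0,1]])
    if 'rvec' in im:
        Rm=cv2.Rodrigues(np.array(im['rvec'],float))[0]; t=np.array(im['tvec'],float).ravel()
    else:
        s=im['st']; q=s['ee_rot']; T=np.eye(4); T[:3,:3]=R.from_quat([q[1],q[2],q[3],q[0]]).as_matrix(); T[:3,3]=s['position']
        M=np.linalg.inv(T@np.array(im['hand_eye'])); Rm=M[:3,:3]; t=M[:3,3]
    return K,Rm,t
def grab(n):
    s=get_state(); im=get_image(n); im['st']=s; return im
def proj(im,P):
    K,Rm,t=cam(im); p=(np.atleast_2d(P)@Rm.T+t)@K.T; return p[:,:2]/p[:,2:]
def onz(im,uv,z):
    K,Rm,t=cam(im); uv=np.atleast_2d(uv).astype(float); d=np.c_[uv,np.ones(len(uv))]@np.linalg.inv(K).T@Rm; c=-Rm.T@t
    return c+d*((z-c[2])/d[:,2])[:,None]
def save(im,n,crop=None,s=1):
    a=im['pixels'][...,::-1]
    if crop: a=a[crop[1]:crop[3],crop[0]:crop[2]]
    cv2.imwrite('pics/'+n,cv2.resize(a,None,fx=s,fy=s,interpolation=cv2.INTER_CUBIC))
E
python3 - <<'E'
from h import *
print(tips_ahead, get_state())
t=grab('top'); s=grab('side'); save(t,'top1.png',s=1.5); save(s,'side1.png',s=1.5)
for im in (t,s):
  K,Rm,tt=cam(im); print('cam',-Rm.T@tt, K[0,0])
  for l in ['knob','lane','knuckle_a','press','spindle_tip','collar','tin']:
    print(l,[(round(m['p'],2),np.round(m['xy']),int(m['region'].sum()),np.round(onz(im,m['xy'],.03)[0],3)) for m in masks_of(im,l)[:3]])
E
```

```text
0.011 {'clock': 0.0, 'qpos': array([-1.40600359e+00,  2.76615631e-01,  1.50615542e+00, -8.20656552e-06,
        1.36068609e+00, -1.21010134e-01]), 'qd': array([-1.11047896e-03,  1.07325443e-03,  6.56486540e-05,  2.44239605e-04,
        2.24183038e-03,  8.85124427e-04]), 'effort': array([ 8.37161024e-04, -4.16772616e+01, -2.45802838e+01, -1.06992593e-04,
        1.10212073e-02, -4.79431790e-06]), 'position': array([ 0.16201022, -0.55116959,  0.24141904]), 'ee_rot': array([-6.41711267e-04,  8.00602391e-01, -5.99195246e-01, -6.76243141e-04]), 'contact_force': array([-0.23132374, -0.55027194, -0.39302229]), 'moment': array([ 0.00048873,  0.0367296 , -0.018362  ]), 'width': 0.0856234453369617}
cam [ 0.30565981 -0.02681659  1.14089415] 351.6490304060458
knob [(0.64, array([285., 181.]), 233, array([ 0.556, -0.151,  0.03 ]))]
lane [(0.83, array([286., 188.]), 3106, array([ 0.533, -0.151,  0.03 ])), (0.75, array([346., 193.]), 533, array([ 0.495, -0.34 ,  0.03 ]))]
knuckle_a [(0.57, array([284., 210.]), 71, array([ 0.461, -0.134,  0.03 ])), (0.51, array([274., 149.]), 72, array([ 0.668, -0.1
[... 385 characters left out ...]
rray([266., 187.]), 281, array([ 0.555, -0.143,  0.03 ]))]
lane [(0.95, array([270., 192.]), 2313, array([ 0.531, -0.132,  0.03 ])), (0.45, array([112., 312.]), 15962, array([0.622, 0.465, 0.03 ]))]
knuckle_a [(0.64, array([290., 202.]), 97, array([ 0.455, -0.128,  0.03 ]))]
press [(0.76, array([111., 312.]), 15603, array([0.625, 0.465, 0.03 ])), (0.37, array([256., 334.]), 521, array([0.287, 0.313, 0.03 ]))]
spindle_tip []
collar [(0.56, array([179., 279.]), 58, array([0.55 , 0.291, 0.03 ]))]
tin [(0.96, array([301., 132.]), 522, array([ 0.611, -0.465,  0.03 ])), (0.53, array([177., 206.]), 225, array([0.735, 0.083, 0.03 ])), (0.4, array([265., 186.]), 306, array([ 0.56 , -0.144,  0.03 ]))]
```

View pics/top1.png

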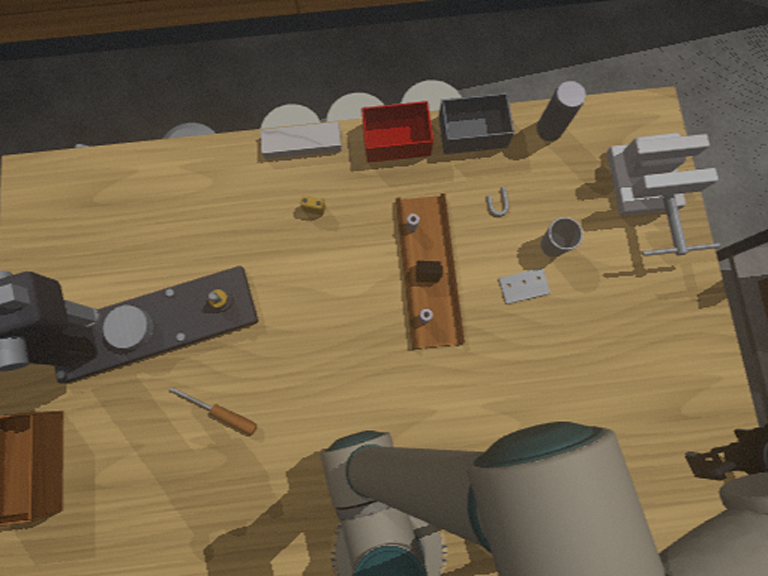

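View pics/side1.png

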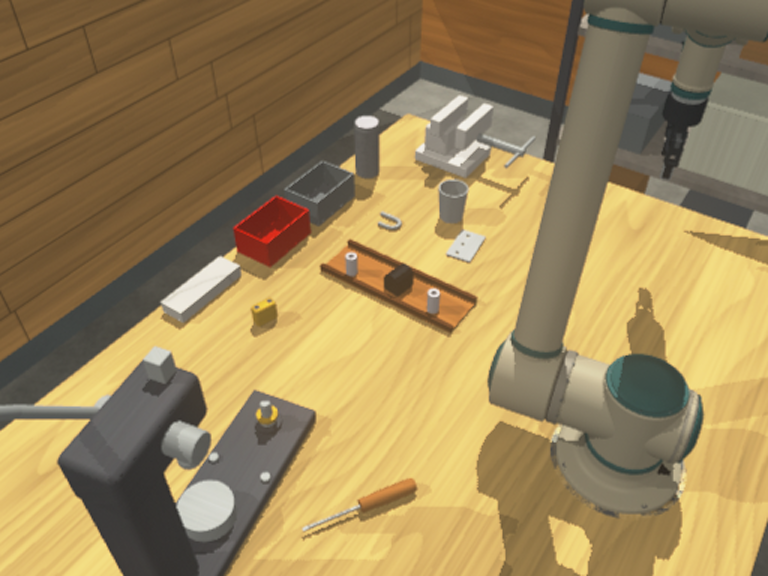

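Top view: the knob (dark, ~(428,270)) is in the middle of the lane, with knuckles at (413,220) and (426,316), and the spindle at (217,298). The side view agrees. I'm moving over the knob with the jaws along the lane.

Request:
{"method": "play_rows", "body": {"series": [{"dx": 35, "dy": 36.5, "turn": 0.115, "fingers": -1}, {"dx": 35, "dy": 36.5, "turn": 0.115, "fingers": -1}, {"dx": 35, "dy": 36.5, "turn": 0.115, "fingers": -1}, {"dx": 35, "dy": 36.5, "turn": 0.115, "fingers": -1}, {"dx": 35, "dy": 36.5, "turn": 0.115, "fingers": -1}, {"dx": 35, "dy": 36.5, "turn": 0.115, "fingers": -1}, {"dx": 35, "dy": 36.5, "turn": 0.115, "fingers": -1}, {"dx": 35, "dy": 36.5, "turn": 0.115, "fingers": -1}, {"dx": 35, "dy": 36.5, "turn": 0.115, "fingers": -1}, {"dx": 35, "dy": 36.5, "turn": 0.115, "fingers": -1}, {"dx": 35, "dy": 36.5, "turn": 0.115, "fingers": -1}, {"fingers": -1}, {"fingers": -1}], "squeeze": 20}}

```text
invalid input at $.series[0]: expected keys fingers, dx, dy, dz, turn
```

```bash
cat >> h.py <<'E'
def tcp():
    s=get_state(); q=s['ee_rot']; r=R.from_quat([q[1],q[2],q[3],q[0]]).as_matrix()
    return np.round(s['position'],4), 'jawyaw',round(float(np.arctan2(r[1,0],r[0,0])),3),'w',round(s['width'],4),'F',np.round(s['contact_force'],1),'t',round(s['clock'],2),'q6',round(s['qpos'][5],2)
E
python3 - <<'E'
from h import *
w=grab('wrist'); print(tcp())
save(w,'w1.png',s=1.5)
print('cam',-cam(w)[1].T@cam(w)[2])
for l,z in [('knob',.03),('knuckle_a',.056),('lane',.006)]:
  for m in masks_of(w,l)[:3]:
    print(l,round(m['p'],2),np.round(m['xy']),int(m['region'].sum()),np.round(onz(w,m['xy'],z)[0],3), cv2.minAreaRect(np.argwhere(m['region'])[:,::-1].astype(np.float32)))
E
```

```text
(array([ 0.1621, -0.5517,  0.2423]), 'jawyaw', -1.285, 'w', 0.0855, 'F', array([-0.5,  0.4, -0. ]), 't', 0.85, 'q6', np.float64(-0.12))
cam [ 0.22416896 -0.5328999   0.3739467 ]
```

View pics/w1.png

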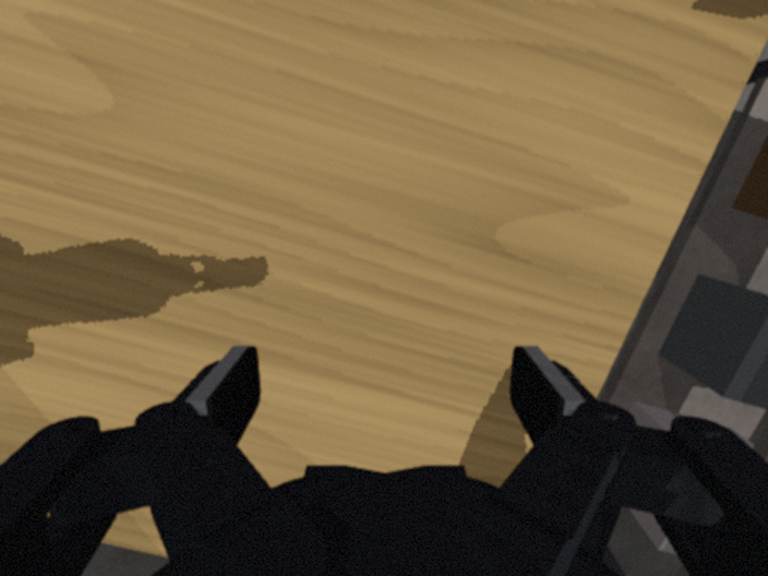

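The picture shows only bench and the gripper, because the row needs all five keys and the move was refused. Sending it again.

Request:
{"method": "play_rows", "body": {"series": [{"dx": 35, "dy": 33, "dz": 0, "turn": 0.115, "fingers": -1}, {"dx": 35, "dy": 33, "dz": 0, "turn": 0.115, "fingers": -1}, {"dx": 35, "dy": 33, "dz": 0, "turn": 0.115, "fingers": -1}, {"dx": 35, "dy": 33, "dz": 0, "turn": 0.115, "fingers": -1}, {"dx": 35, "dy": 33, "dz": 0, "turn": 0.115, "fingers": -1}, {"dx": 35, "dy": 33, "dz": 0, "turn": 0.115, "fingers": -1}, {"dx": 35, "dy": 33, "dz": 0, "turn": 0.115, "fingers": -1}, {"dx": 35, "dy": 33, "dz": 0, "turn": 0.115, "fingers": -1}, {"dx": 35, "dy": 33, "dz": 0, "turn": 0.115, "fingers": -1}, {"dx": 35, "dy": 33, "dz": 0, "turn": 0.115, "fingers": -1}, {"dx": 35, "dy": 33, "dz": 0, "turn": 0.115, "fingers": -1}, {"dx": 0, "dy": 0, "dz": 0, "turn": 0, "fingers": -1}], "squeeze": 20}}

```text
clock: 2.0
position: [0.5009, -0.2298, 0.2429]
ee_rot: [0.002, 1.0, 0.017, 0.006]
contact_force: [0.7, -0.7, 0.8]
width: 0.0855
```

```bash
python3 - <<'E'
from h import *
w=grab('wrist'); print(tcp())
save(w,'w2.png',s=1.5)
for l,z in [('knob',.04),('knuckle_a',.056),('lane',.006)]:
  for m in masks_of(w,l)[:3]:
    print(l,round(m['p'],2),np.round(m['xy']),int(m['region'].sum()),np.round(onz(w,m['xy'],z)[0],3), cv2.minAreaRect(np.argwhere(m['region'])[:,::-1].astype(np.float32)))
E
```

```text
(array([ 0.4987, -0.2319,  0.2428]), 'jawyaw', 0.031, 'w', 0.0855, 'F', array([ 0.2, -0.7,  0.6]), 't', 2.05, 'q6', np.float64(-0.59))
knob 0.68 [314. 305.] 1280 [ 0.59  -0.422  0.04 ] ((316.73284912109375, 301.2876281738281), (52.7184944152832, 32.6904296875), 24.443954467773438)
knob 0.56 [304. 101.] 1906 [ 0.554 -0.149  0.04 ] ((303.2714538574219, 101.65987396240234), (37.89311599731445, 55.07936096191406), 13.392496109008789)
knuckle_a 0.79 [400.  87.] 875 [ 0.654 -0.132  0.056] ((401.8874206542969, 85.67445373535156), (23.734888076782227, 43.101112365722656), 82.23483276367188)
knuckle_a 0.74 [217.  79.] 555 [ 0.457 -0.131  0.056] ((219.0, 80.5), (28.991374969482422, 23.33452033996582), 45.0)
lane 0.77 [286. 101.] 22382 [ 0.537 -0.149  0.006] ((308.18231201171875, 104.56651306152344), (285.5997009277344, 96.79208374023438), 2.9440462589263916)
```

View pics/w2.png

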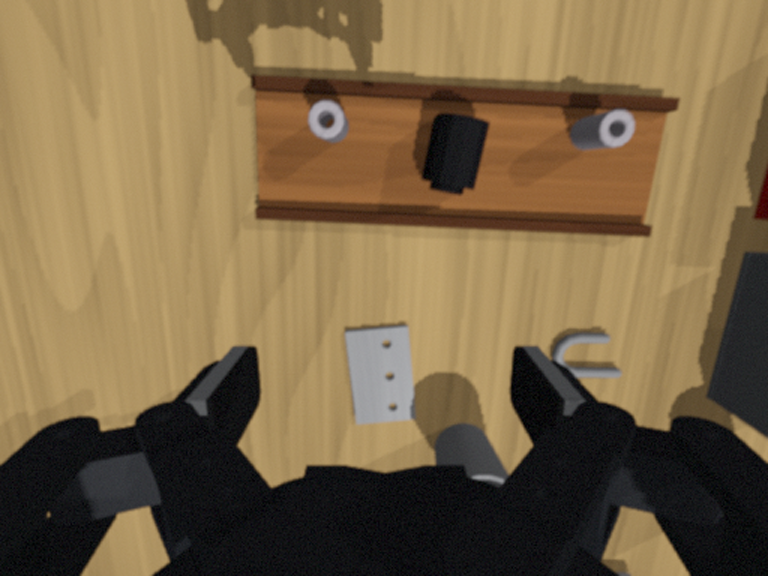

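The wrist view shows the knob at (455,155) with its boss end at (446,188) pointing to −y, and knuckles at (327,120) and (618,128). I'll fit the knob's silhouette for its pose.

```bash
cat >> h.py <<'E'
from scipy.optimize import minimize
def knobpts():
    # outline: round back centred so that it joins (-10,+-20) and reaches -30 (radius 20)
    a=np.linspace(np.pi/2,3*np.pi/2,19); o=np.r_[[[20,-20],[20,20]],np.c_[-10+20*np.cos(a),20*np.sin(a)]]
    c=np.linspace(0,2*np.pi,24); b=14*np.c_[np.cos(c),np.sin(c)]
    return [np.r_[np.c_[o,0*o[:,0]],np.c_[o,0*o[:,0]+50]]/1e3, np.r_[np.c_[b,0*c+49],np.c_[b,0*c+56]]/1e3]
def rend(im,x,y,z,Rm):
    m=np.zeros((384,512),np.uint8)
    for P in knobpts():
        h=cv2.convexHull(proj(im,P@Rm.T+[x,y,z]).astype(np.float32)); cv2.fillConvexPoly(m,np.round(h*16).astype(np.int32),1,shift=4)
    return m>0
def lying(yaw): # yaw = direction of the top in the xy plane
    zk=np.array([np.cos(yaw),np.sin(yaw),0]); xk=np.array([0,0,-1.]); return np.c_[xk,np.cross(zk,xk),zk]
def fit(im,reg,z,Rf,x0):
    f=lambda p:-(lambda r:(r&reg).sum()/(r|reg).sum())(rend(im,p[0],p[1],z,Rf(p[2])))
    return min((minimize(f,x0,method='Nelder-Mead',options=dict(initial_simplex=np.array(x0)+np.r_[[[0,0,0]],np.diag([s*.012,s*.012,s*.15])],xatol=1e-4,fatol=1e-4)) for s in (1,-1)),key=lambda r:r.fun)
E
python3 - <<'E'
from h import *
w=grab('wrist')
m=[m for m in masks_of(w,'knob') if 90<m['xy'][1]<115][0]
px=w['pixels'].astype(int).max(2); dark=np.zeros_like(m['region']); dark[70:135,275:332]=px[70:135,275:332]<45
n,l,st,_=cv2.connectedComponentsWithStats(dark.astype(np.uint8)); i=1+st[1:,4].argmax(); print(st[i],m['region'].sum())
for reg in (m['region'],l==i):
  r=fit(w,reg,.026,lying,[.56,-.125,-1.75]); print(r.x,-r.fun)
K=[masks_of(w,'lane')[0]]
for a,b in [((256,215),(648,231)),((258,80),(676,102))]:
  print('rail z.018',onz(w,[np.array(a)/1.5,np.array(b)/1.5],.018).round(3))
E
```

```text
[ 287   70   44   53 1769] 1960
[ 0.55956469 -0.12484912 -1.73488627] 0.9577810505645558
[ 0.55743547 -0.12521928 -1.70006932] 0.8770451165096679
rail z.018 [[ 0.387 -0.211  0.018]
 [ 0.722 -0.217  0.018]]
rail z.018 [[ 0.395 -0.106  0.018]
 [ 0.724 -0.114  0.018]]
```

Request:
{"method": "play_rows", "body": {"series": [{"dx": 11, "dy": 14, "dz": -28, "turn": -0.04, "fingers": -1}, {"dx": 11, "dy": 14, "dz": -28, "turn": -0.04, "fingers": -1}, {"dx": 11, "dy": 14, "dz": -28, "turn": -0.04, "fingers": -1}, {"dx": 11, "dy": 14, "dz": -28, "turn": -0.04, "fingers": -1}, {"dx": 11, "dy": 14, "dz": -28, "turn": -0.035, "fingers": -1}, {"dx": 0, "dy": 0, "dz": 0, "turn": 0, "fingers": -1}, {"dx": 0, "dy": 0, "dz": 0, "turn": 0, "fingers": -1}], "squeeze": 20}}

```text
clock: 2.93
position: [0.5481, -0.1755, 0.1018]
ee_rot: [0.009, 0.995, -0.102, 0.007]
contact_force: [0.7, 0.3, 0.5]
width: 0.0855
```

```bash
python3 - <<'E'
from h import *
w=grab('wrist'); print(tcp()); save(w,'w3.png',s=1.2)
for m in masks_of(w,'knob')[:2]:
  r=fit(w,m['region'],.026,lying,[.56,-.125,-1.73]); print(m['p'],m['xy'],r.x,-r.fun)
E
```

```text
(array([ 0.5476, -0.1755,  0.1018]), 'jawyaw', -0.204, 'w', 0.0858, 'F', array([-0.8,  0.3,  0.3]), 't', 2.98, 'q6', np.float64(-0.21))
0.69 [257.9, 170.1] [ 0.5595757  -0.12436705 -1.71965128] 0.9733068607985881
```

Request:
{"method": "play_rows", "body": {"series": [{"dx": 6, "dy": 13, "dz": -20, "turn": 0.052, "fingers": -1}, {"dx": 0, "dy": 0, "dz": 0, "turn": 0, "fingers": -1}, {"dx": 0, "dy": 0, "dz": -20, "turn": 0, "fingers": -1}, {"dx": 0, "dy": 0, "dz": -20, "turn": 0, "fingers": -1}, {"dx": 0, "dy": 0, "dz": -16, "turn": 0, "fingers": -1}, {"dx": 0, "dy": 0, "dz": 0, "turn": 0, "fingers": -1}, {"dx": 0, "dy": 0, "dz": 0, "turn": 0, "fingers": -1}], "squeeze": 20}}

```text
clock: 3.62
position: [0.5601, -0.1751, 0.0398]
ee_rot: [0.015, 0.996, -0.08, 0.02]
contact_force: [-0.7, 0.1, -0.4]
width: 0.0854
```

```bash
python3 - <<'E'
from h import *
print(tcp())
E
```

```text
(array([ 0.5601, -0.1751,  0.0398]), 'jawyaw', -0.16, 'w', 0.0854, 'F', array([-0.7,  0.1, -0.4]), 't', 3.62, 'q6', np.float64(-0.24))
```

Request:
{"method": "play_rows", "body": {"series": [{"dx": -6, "dy": 13, "dz": -2, "turn": 0, "fingers": -1}, {"dx": 0, "dy": 0, "dz": 0, "turn": 0, "fingers": -1}, {"dx": 0, "dy": 0, "dz": 0, "turn": 0, "fingers": -1}], "squeeze": 20}}

```text
clock: 3.87
position: [0.5556, -0.1638, 0.0425]
ee_rot: [0.016, 0.996, -0.081, 0.024]
contact_force: [1.1, -0.3, 0.3]
width: 0.0855
```

```bash
cat >> h.py <<'E'
_t=tcp
def tcp():
    q=get_state()['ee_rot']; return _t()+('zdir',R.from_quat([q[1],q[2],q[3],q[0]]).as_matrix()[:,2].round(3))
E
python3 - <<'E'
from h import *
print(tcp())
E
```

```text
(array([ 0.5556, -0.1638,  0.0425]), 'jawyaw', -0.163, 'w', 0.0855, 'F', array([ 1.1, -0.3,  0.3]), 't', 3.87, 'q6', np.float64(-0.22), 'zdir', array([ 0.044, -0.036, -0.998]))
```

Request:
{"method": "play_rows", "body": {"series": [{"dx": -1, "dy": 1, "dz": -11, "turn": 0, "fingers": -1}, {"dx": 0, "dy": 0, "dz": -11, "turn": 0, "fingers": -1}, {"dx": 0, "dy": 0, "dz": 0, "turn": 0, "fingers": -1}], "squeeze": 20}}

```text
clock: 4.12
position: [0.5566, -0.1629, 0.0243]
ee_rot: [0.018, 0.996, -0.081, 0.027]
contact_force: [-0.0, -0.5, -0.6]
width: 0.0855
```

```bash
python3 - <<'E'
from h import *
print(tcp())
E
```

```text
(array([ 0.5566, -0.1629,  0.0243]), 'jawyaw', -0.161, 'w', 0.0855, 'F', array([-0. , -0.5, -0.6]), 't', 4.12, 'q6', np.float64(-0.22), 'zdir', array([ 0.052, -0.04 , -0.998]))
```

Request:
{"method": "play_rows", "body": {"series": [{"dx": 0, "dy": 0, "dz": 0, "turn": 0, "fingers": 1}, {"dx": 0, "dy": 0, "dz": 0, "turn": 0, "fingers": 1}, {"dx": 0, "dy": 0, "dz": 0, "turn": 0, "fingers": 1}, {"dx": 0, "dy": 0, "dz": 0, "turn": 0, "fingers": 1}, {"dx": 0, "dy": 0, "dz": 0, "turn": 0, "fingers": 1}, {"dx": 0, "dy": 0, "dz": 0, "turn": 0, "fingers": 1}, {"dx": 0, "dy": 0, "dz": 15, "turn": 0, "fingers": 1}, {"dx": 0, "dy": 0, "dz": 15, "turn": 0, "fingers": 1}, {"dx": 0, "dy": 0, "dz": 15, "turn": 0, "fingers": 1}, {"dx": 0, "dy": 0, "dz": 0, "turn": 0, "fingers": 1}], "squeeze": 20}}

```text
clock: 4.95
position: [0.5564, -0.1626, 0.0723]
ee_rot: [0.018, 0.996, -0.081, 0.027]
contact_force: [0.8, 0.6, -1.4]
width: 0.04
```

```bash
python3 - <<'E'
from h import *
w=grab('wrist'); print(tcp()); save(w,'w4.png',s=1.2)
print([(m['p'],m['xy'],m['region'].sum()) for m in masks_of(w,'knob')])
E
```

```text
(array([ 0.5555, -0.1622,  0.0709]), 'jawyaw', -0.161, 'w', 0.0398, 'F', array([-0.2, -0.7, -1.6]), 't', 5.0, 'q6', np.float64(-0.22), 'zdir', array([ 0.049, -0.039, -0.998]))
[(0.71, [254.5, 228.6], np.int64(11019))]
```

View pics/w4.png

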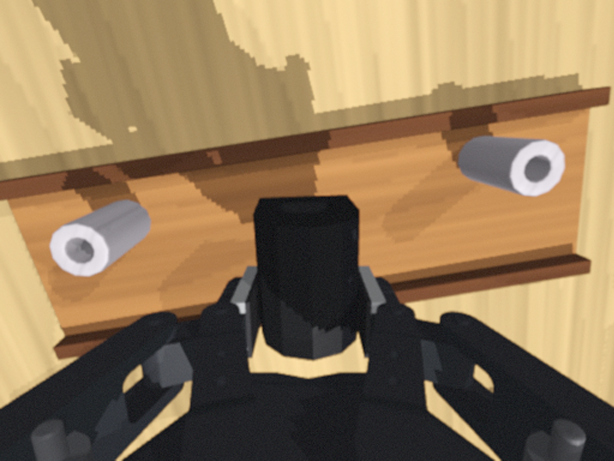

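The knob is gripped and lifted, still about level, with its open end at (305,205) towards the left rail. Gravity alone doesn't swing it, so I'll swing it up by pressing its lower open-end edge against the inside of the left rail. First I'll align with the lane and lower.

Request:
{"method": "play_rows", "body": {"series": [{"dx": 0, "dy": 0, "dz": -14, "turn": 0.07, "fingers": 1}, {"dx": 0, "dy": 0, "dz": -14, "turn": 0.07, "fingers": 1}, {"dx": 0, "dy": 0, "dz": -14, "turn": 0, "fingers": 1}, {"dx": 0, "dy": 0, "dz": 0, "turn": 0, "fingers": 1}, {"dx": 0, "dy": 0, "dz": 0, "turn": 0, "fingers": 1}], "squeeze": 20}}

```text
clock: 5.47
position: [0.5558, -0.1622, 0.0253]
ee_rot: [0.015, 0.999, -0.007, 0.027]
contact_force: [-3.1, 1.7, 18.1]
width: 0.0401
```

```bash
cat >> h.py <<'E'
def pitched(yaw,p): # p=0 lying, pi/2 upright; yaw = where the top pointed / front ends up facing
    h=np.array([np.cos(yaw),np.sin(yaw),0]); u=np.array([0,0,1.]); zk=h*np.cos(p)+u*np.sin(p); xk=h*np.sin(p)-u*np.cos(p); return np.c_[xk,np.cross(zk,xk),zk]
def pitch(g=.038):
    # tilt of the held knob from the wrist mask; pads hide little. free: pitch, height offset, along offset
    w=grab('wrist'); s=w['st']; q=s['ee_rot']; Rt=R.from_quat([q[1],q[2],q[3],q[0]]).as_matrix(); ya=np.arctan2(Rt[1,0],Rt[0,0])-np.pi/2
    reg=masks_of(w,'knob')[0]['region']; c=s['position']-.004*Rt[:,2]
    def f(v):
        Rm=pitched(ya,v[0]); P=c+Rm@[v[1],0,-v[2]]
        r=rend(w,*P,Rm); return -(r&reg).sum()/(r|reg).sum()
    b=min((minimize(f,[p0,0,g],method='Nelder-Mead',options=dict(initial_simplex=[[p0,0,g],[p0+.2,0,g],[p0,.006,g],[p0,0,g+.006]],xatol=1e-3,fatol=1e-4)) for p0 in (0,.5,1,1.4)),key=lambda r:r.fun)
    return 'pitch,dx,g',b.x.round(3),'iou',round(-b.fun,3)
E
python3 - <<'E'
from h import *
print(tcp()); print(pitch())
E
```

```text
(array([ 0.5558, -0.1622,  0.0253]), 'jawyaw', -0.014, 'w', 0.0401, 'F', array([-3.1,  1.7, 18.1]), 't', 5.47, 'q6', np.float64(-0.38), 'zdir', array([ 0.055, -0.031, -0.998]))
('pitch,dx,g', array([-0.08 ,  0.009,  0.036]), 'iou', np.float64(0.941))
```

Request:
{"method": "play_rows", "body": {"series": [{"dx": 0, "dy": 0, "dz": 4, "turn": 0, "fingers": 1}, {"dx": 0, "dy": 6, "dz": 0, "turn": 0, "fingers": 1}, {"dx": 0, "dy": 5, "dz": 6, "turn": 0, "fingers": 1}, {"dx": 0, "dy": 6, "dz": 6, "turn": 0, "fingers": 1}, {"dx": 0, "dy": 0, "dz": 0, "turn": 0, "fingers": 1}], "squeeze": 20}}

```text
clock: 5.98
position: [0.5529, -0.1443, 0.0394]
ee_rot: [0.016, 1.0, -0.007, 0.024]
contact_force: [0.8, -0.8, -1.6]
width: 0.04
```

```bash
python3 - <<'E'
from h import *
print(tcp()); print(pitch())
E
```

```text
(array([ 0.5529, -0.1443,  0.0394]), 'jawyaw', -0.013, 'w', 0.04, 'F', array([ 0.8, -0.8, -1.6]), 't', 5.98, 'q6', np.float64(-0.34), 'zdir', array([ 0.048, -0.032, -0.998]))
('pitch,dx,g', array([0.021, 0.008, 0.036]), 'iou', np.float64(0.943))
```

Request:
{"method": "play_rows", "body": {"series": [{"dx": 0, "dy": -14, "dz": 0, "turn": 0, "fingers": 1}, {"dx": 2, "dy": 0, "dz": -10, "turn": 0, "fingers": 1}, {"dx": 0, "dy": 3, "dz": 0, "turn": 0, "fingers": 1}, {"dx": 0, "dy": 3, "dz": 0, "turn": 0, "fingers": 1}, {"dx": 0, "dy": 3, "dz": 0, "turn": 0, "fingers": 1}, {"dx": 0, "dy": 3, "dz": 0, "turn": 0, "fingers": 1}], "squeeze": 20}}

```text
clock: 6.58
position: [0.5563, -0.1482, 0.0283]
ee_rot: [0.015, 1.0, -0.008, 0.025]
contact_force: [-0.1, -1.7, 0.4]
width: 0.04
```

Request:
{"method": "play_rows", "body": {"series": [{"dx": 0, "dy": 4, "dz": 0, "turn": 0, "fingers": 1}, {"dx": 0, "dy": 4, "dz": 1, "turn": 0, "fingers": 1}], "squeeze": 20}}

```text
clock: 6.75
position: [0.5564, -0.144, 0.03]
ee_rot: [0.02, 0.999, -0.006, 0.025]
contact_force: [-3.6, -18.6, -0.7]
width: 0.0396
```

```bash
python3 - <<'E'
from h import *
print(tcp()); print(pitch())
E
```

```text
(array([ 0.5564, -0.144 ,  0.03  ]), 'jawyaw', -0.01, 'w', 0.0396, 'F', array([ -3.6, -18.6,  -0.7]), 't', 6.75, 'q6', np.float64(-0.33), 'zdir', array([ 0.05 , -0.04 , -0.998]))
('pitch,dx,g', array([0.072, 0.011, 0.034]), 'iou', np.float64(0.947))
```

Request:
{"method": "play_rows", "body": {"series": [{"dx": 0, "dy": 5, "dz": 3, "turn": 0, "fingers": 1}, {"dx": 0, "dy": 6, "dz": 4, "turn": 0, "fingers": 1}], "squeeze": 20}}

```text
clock: 7.02
position: [0.5558, -0.1377, 0.037]
ee_rot: [0.024, 0.999, -0.003, 0.025]
contact_force: [-0.1, -8.1, -3.3]
width: 0.0397
```

```bash
python3 - <<'E'
from h import *
print(tcp()); print(pitch())
E
```

```text
(array([ 0.5558, -0.1377,  0.037 ]), 'jawyaw', -0.006, 'w', 0.0397, 'F', array([-0.1, -8.1, -3.3]), 't', 7.02, 'q6', np.float64(-0.31), 'zdir', array([ 0.049, -0.049, -0.998]))
('pitch,dx,g', array([0.408, 0.009, 0.034]), 'iou', np.float64(0.943))
```

Request:
{"method": "play_rows", "body": {"series": [{"dx": 0, "dy": 8, "dz": 4, "turn": 0, "fingers": 1}, {"dx": 0, "dy": 8, "dz": 3, "turn": 0, "fingers": 1}, {"dx": 0, "dy": 8, "dz": 3, "turn": 0, "fingers": 1}], "squeeze": 20}}

```text
clock: 7.37
position: [0.5557, -0.1193, 0.0482]
ee_rot: [0.031, 0.999, 0.0, 0.025]
contact_force: [-0.9, -7.6, -1.7]
width: 0.0394
```

```bash
python3 - <<'E'
from h import *
print(tcp()); print(pitch())
E
```

```text
(array([ 0.5557, -0.1193,  0.0482]), 'jawyaw', 0.002, 'w', 0.0394, 'F', array([-0.9, -7.6, -1.7]), 't', 7.37, 'q6', np.float64(-0.27), 'zdir', array([ 0.049, -0.061, -0.997]))
('pitch,dx,g', array([0.777, 0.011, 0.033]), 'iou', np.float64(0.952))
```

Request:
{"method": "play_rows", "body": {"series": [{"dx": 0, "dy": 8, "dz": 4, "turn": 0, "fingers": 1}, {"dx": 0, "dy": 8, "dz": 3, "turn": 0, "fingers": 1}, {"dx": 0, "dy": 6, "dz": 1, "turn": 0, "fingers": 1}], "squeeze": 20}}

```text
clock: 7.72
position: [0.556, -0.0978, 0.058]
ee_rot: [0.033, 0.999, 0.001, 0.025]
contact_force: [-0.8, 0.0, -1.6]
width: 0.0398
```

```bash
python3 - <<'E'
from h import *
print(tcp()); print(pitch())
E
```

```text
(array([ 0.556 , -0.0978,  0.058 ]), 'jawyaw', 0.005, 'w', 0.0398, 'F', array([-0.8,  0. , -1.6]), 't', 7.72, 'q6', np.float64(-0.23), 'zdir', array([ 0.051, -0.066, -0.997]))
('pitch,dx,g', array([0.878, 0.012, 0.033]), 'iou', np.float64(0.957))
```

Request:
{"method": "play_rows", "body": {"series": [{"dx": 0, "dy": 0, "dz": 12, "turn": 0, "fingers": 1}, {"dx": 0, "dy": -18, "dz": 0, "turn": 0, "fingers": 1}, {"dx": 0, "dy": -18, "dz": 0, "turn": 0, "fingers": 1}, {"dx": 0, "dy": 0, "dz": -9, "turn": 0, "fingers": 1}, {"dx": 0, "dy": 0, "dz": -9, "turn": 0, "fingers": 1}, {"dx": 0, "dy": 0, "dz": 0, "turn": 0, "fingers": 1}], "squeeze": 20}}

```text
clock: 8.32
position: [0.5531, -0.1293, 0.0486]
ee_rot: [0.03, 0.999, 0.003, 0.022]
contact_force: [-0.8, 0.4, -1.3]
width: 0.0397
```

Request:
{"method": "play_rows", "body": {"series": [{"dx": 1, "dy": 8, "dz": 1, "turn": 0, "fingers": 1}, {"dx": 1, "dy": 8, "dz": 1, "turn": 0, "fingers": 1}, {"dx": 0, "dy": 7, "dz": 0, "turn": 0, "fingers": 1}, {"dx": 0, "dy": 7, "dz": 0, "turn": 0, "fingers": 1}], "squeeze": 20}}

```text
clock: 8.65
position: [0.5538, -0.1004, 0.0497]
ee_rot: [0.034, 0.999, 0.006, 0.02]
contact_force: [-0.8, -7.2, 2.0]
width: 0.0399
```

```bash
python3 - <<'E'
from h import *
print(tcp()); print(pitch())
E
```

```text
(array([ 0.5538, -0.1004,  0.0497]), 'jawyaw', 0.013, 'w', 0.0399, 'F', array([-0.8, -7.2,  2. ]), 't', 8.65, 'q6', np.float64(-0.23), 'zdir', array([ 0.041, -0.067, -0.997]))
('pitch,dx,g', array([1.208, 0.016, 0.036]), 'iou', np.float64(0.941))
```

Request:
{"method": "play_rows", "body": {"series": [{"dx": 0, "dy": 7, "dz": 0, "turn": 0, "fingers": 1}, {"dx": 0, "dy": 7, "dz": 1, "turn": 0, "fingers": 1}], "squeeze": 20}}

```text
clock: 8.92
position: [0.5554, -0.0863, 0.0526]
ee_rot: [0.035, 0.999, 0.007, 0.022]
contact_force: [0.5, -2.2, -1.1]
width: 0.0396
```

```bash
python3 - <<'E'
from h import *
print(tcp()); print(pitch())
E
```

```text
(array([ 0.5554, -0.0863,  0.0526]), 'jawyaw', 0.016, 'w', 0.0396, 'F', array([ 0.5, -2.2, -1.1]), 't', 8.92, 'q6', np.float64(-0.21), 'zdir', array([ 0.045, -0.07 , -0.997]))
('pitch,dx,g', array([1.224, 0.018, 0.038]), 'iou', np.float64(0.929))
```

Request:
{"method": "play_rows", "body": {"series": [{"dx": 0, "dy": 0, "dz": 18, "turn": 0, "fingers": 1}, {"dx": 0, "dy": -20, "dz": 0, "turn": 0, "fingers": 1}, {"dx": 0, "dy": -20, "dz": 0, "turn": 0, "fingers": 1}, {"dx": 0, "dy": -20, "dz": 0, "turn": 0, "fingers": 1}, {"dx": 0, "dy": -20, "dz": 0, "turn": 0, "fingers": 1}, {"dx": 0, "dy": 0, "dz": -12, "turn": 0, "fingers": 1}, {"dx": 0, "dy": 0, "dz": -8, "turn": 0, "fingers": 1}, {"dx": 0, "dy": 0, "dz": 0, "turn": 0, "fingers": 1}], "squeeze": 20}}

```text
clock: 9.68
position: [0.554, -0.1594, 0.0483]
ee_rot: [0.027, 0.999, 0.007, 0.021]
contact_force: [-0.0, 1.8, -3.4]
width: 0.0397
```

```bash
python3 - <<'E'
from h import *
print(tcp()); print(pitch())
E
```

```text
(array([ 0.554 , -0.1594,  0.0483]), 'jawyaw', 0.015, 'w', 0.0397, 'F', array([-0. ,  1.8, -3.4]), 't', 9.68, 'q6', np.float64(-0.36), 'zdir', array([ 0.042, -0.055, -0.998]))
('pitch,dx,g', array([1.029, 0.02 , 0.034]), 'iou', np.float64(0.936))
```

```bash
python3 - <<'E'
from h import *
w=grab('wrist'); save(w,'w5.png')
s=grab('side'); save(s,'s2.png',(200,110,360,250),3)
a=cv2.imread('pics/w5.png'); b=cv2.imread('pics/s2.png'); b=cv2.resize(b,(int(b.shape[1]*384/b.shape[0]),384))[:,:280]; cv2.imwrite('pics/c5.png',np.hstack([a,b])); print(a.shape,b.shape)
E
```

```text
(384, 512, 3) (384, 280, 3)
```

View pics/c5.png

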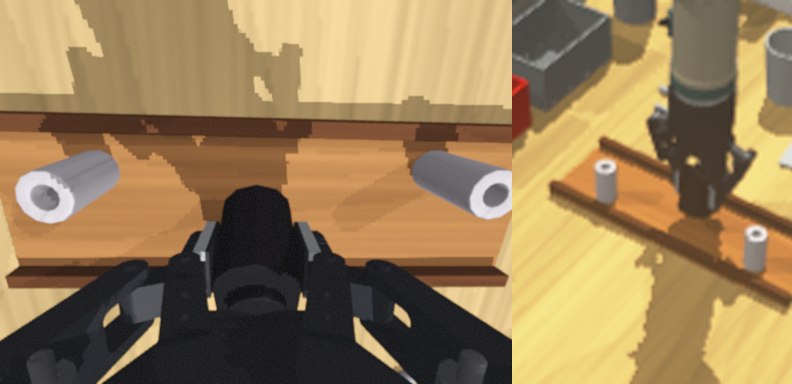

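The wrist view shows the knob leaning, its round back facing the camera and the boss at the bottom by (258,290). Side view: the knob is above the lane at (700,200) and both knuckles are standing. I'll refit the pitch with the grip point fixed.

```bash
cat >> h.py <<'E'
def pitch1(g=.037,dx=.004,name='wrist'):
    w=grab(name); s=w['st']; q=s['ee_rot']; Rt=R.from_quat([q[1],q[2],q[3],q[0]]).as_matrix(); ya=np.arctan2(Rt[1,0],Rt[0,0])-np.pi/2
    reg=masks_of(w,'knob')[0]['region']; c=s['position']-.004*Rt[:,2]; out=[]
    for p in np.arange(.6,1.75,.05):
        Rm=pitched(ya,p); r=rend(w,*(c+Rm@[dx,0,-g]),Rm); out.append((round(float((r&reg).sum()/(r|reg).sum()),3),round(p,2)))
    return sorted(out)[::-1][:4]
E
python3 - <<'E'
from h import *
for n in ('wrist','side'):
  for dx in (0,.004,.008): print(n,dx,pitch1(dx=dx,name=n))
E
```

```text
wrist 0 [(0.799, np.float64(1.7)), (0.785, np.float64(1.65)), (0.772, np.float64(1.6)), (0.757, np.float64(1.55))]
wrist 0.004 [(0.893, np.float64(1.7)), (0.888, np.float64(1.65)), (0.877, np.float64(1.6)), (0.86, np.float64(1.55))]
wrist 0.008 [(0.911, np.float64(1.55)), (0.91, np.float64(1.5)), (0.901, np.float64(1.6)), (0.899, np.float64(1.45))]Traceback (most recent call last):
  File "<stdin>", line 3, in <module>
  File "h.py", line 59, in pitch1
    reg=masks_of(w,'knob')[0]['region']; c=s['position']-.004*Rt[:,2]; out=[]
        ~~~~~~~~~~~~~~~~~~^^^
IndexError: list index out of range
```

Request:
{"method": "play_rows", "body": {"series": [{"dx": 0, "dy": 0, "dz": -3, "turn": 0, "fingers": 1}, {"dx": 0, "dy": 0, "dz": -3, "turn": 0, "fingers": 1}], "squeeze": 20}}

```text
clock: 10.45
position: [0.5557, -0.1601, 0.0447]
ee_rot: [0.029, 0.999, 0.008, 0.023]
contact_force: [0.1, 0.2, -2.2]
width: 0.0397
```

```bash
python3 - <<'E'
from h import *
print(tcp()); print(pitch())
E
```

```text
(array([ 0.5557, -0.1601,  0.0447]), 'jawyaw', 0.017, 'w', 0.0397, 'F', array([ 0.1,  0.2, -2.2]), 't', 10.45, 'q6', np.float64(-0.36), 'zdir', array([ 0.047, -0.057, -0.997]))Traceback (most recent call last):
  File "<stdin>", line 2, in <module>
  File "h.py", line 51, in pitch
    reg=masks_of(w,'knob')[0]['region']; c=s['position']-.004*Rt[:,2]
        ~~~~~~~~~~~~~~~~~~^^^
IndexError: list index out of range
```

Still no floor contact, so the knob is closer to upright than the free fit said. Lowering on.

Request:
{"method": "play_rows", "body": {"series": [{"dx": 0, "dy": 0, "dz": -3, "turn": 0, "fingers": 1}, {"dx": 0, "dy": 0, "dz": -3, "turn": 0, "fingers": 1}, {"dx": 0, "dy": 0, "dz": 0, "turn": 0, "fingers": 1}], "squeeze": 20}}

```text
clock: 10.8
position: [0.556, -0.1599, 0.0401]
ee_rot: [0.029, 0.999, 0.007, 0.024]
contact_force: [-1.0, -0.9, -0.1]
width: 0.0396
```

Request:
{"method": "play_rows", "body": {"series": [{"dx": 0, "dy": 0, "dz": -2, "turn": 0, "fingers": 1}, {"dx": 0, "dy": 0, "dz": -2, "turn": 0, "fingers": 1}], "squeeze": 20}}

```text
clock: 10.97
position: [0.5562, -0.1597, 0.0395]
ee_rot: [0.029, 0.999, 0.007, 0.024]
contact_force: [-4.6, 2.8, 20.8]
width: 0.0392
```

```bash
python3 - <<'E'
from h import *
print(tcp()); w=grab('wrist'); save(w,'w6.png',(150,120,380,384),2)
E
```

```text
(array([ 0.5562, -0.1597,  0.0395]), 'jawyaw', 0.016, 'w', 0.0392, 'F', array([-4.6,  2.8, 20.8]), 't', 10.97, 'q6', np.float64(-0.36), 'zdir', array([ 0.049, -0.058, -0.997]))
```

View pics/w6.png

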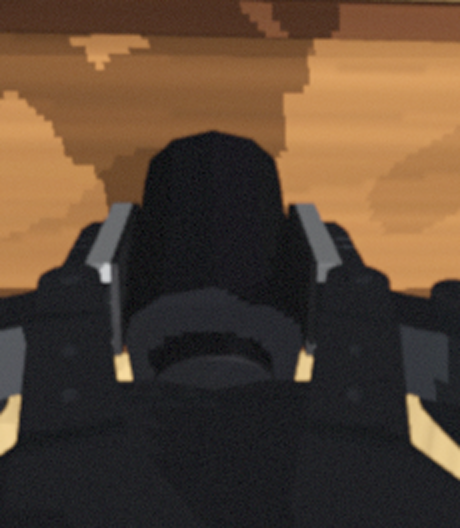

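The knob looks nearly upright: its top face and boss show at (215,350), and the floor contact is firm at 20 N. I'll ease off, open, and back out upward.

Request:
{"method": "play_rows", "body": {"series": [{"dx": 0, "dy": 0, "dz": 0.5, "turn": 0, "fingers": 1}, {"dx": 0, "dy": 0, "dz": 0, "turn": 0, "fingers": 0.2}, {"dx": 0, "dy": 0, "dz": 0, "turn": 0, "fingers": -0.4}, {"dx": 0, "dy": 0, "dz": 0, "turn": 0, "fingers": -1}, {"dx": 0, "dy": 0, "dz": 0, "turn": 0, "fingers": -1}, {"dx": 0, "dy": 0, "dz": 0, "turn": 0, "fingers": -1}, {"dx": 0, "dy": 0, "dz": 0, "turn": 0, "fingers": -1}, {"dx": 0, "dy": 0, "dz": 20, "turn": 0, "fingers": -1}, {"dx": 0, "dy": -10, "dz": 25, "turn": 0, "fingers": -1}, {"dx": 0, "dy": -10, "dz": 30, "turn": 0, "fingers": -1}, {"dx": 0, "dy": -10, "dz": 30, "turn": 0, "fingers": -1}, {"dx": 0, "dy": -10, "dz": 0, "turn": 0, "fingers": -1}, {"dx": 0, "dy": 0, "dz": 0, "turn": 0, "fingers": -1}], "squeeze": 20}}

```text
clock: 12.1
position: [0.5543, -0.2002, 0.1462]
ee_rot: [0.028, 0.999, 0.008, 0.021]
contact_force: [0.4, 0.4, -0.1]
width: 0.0853
```

```bash
cat >> h.py <<'E'
def up(yaw): # yaw = direction of the knob's x (flat front)
    return np.c_[[np.cos(yaw),np.sin(yaw),0],[-np.sin(yaw),np.cos(yaw),0],[0,0,1.]]
E
python3 - <<'E'
from h import *
print(tcp()); w=grab('wrist'); s=grab('side')
a=w['pixels'][...,::-1]; b=cv2.resize(s['pixels'][150:230,220:320,::-1],(400,320)); b=cv2.copyMakeBorder(b,0,64,0,0,cv2.BORDER_CONSTANT); cv2.imwrite('pics/c7.png',cv2.resize(np.hstack([a,b]),(800,337)))
for im in (w,s):
  for m in masks_of(im,'knob')[:2]:
    r=fit(im,m['region'],.006,up,[.556,-.16,-1.55]); print(m['p'],m['xy'],m['region'].sum(),r.x,-r.fun)
E
```

```text
(array([ 0.5543, -0.2002,  0.1462]), 'jawyaw', 0.018, 'w', 0.0853, 'F', array([ 0.4,  0.4, -0.1]), 't', 12.1, 'q6', np.float64(-0.45), 'zdir', array([ 0.043, -0.056, -0.997]))
0.55 [254.7, 131.2] 3065 [ 0.5571756  -0.15811744 -1.55834787] 0.962928055293748
0.58 [266.0, 183.0] 290 [ 0.55980504 -0.15872377 -1.46462834] 0.90625
0.52 [175.8, 277.3] 119 [ 0.556 -0.16  -1.55 ] 0.0
```

View pics/c7.png

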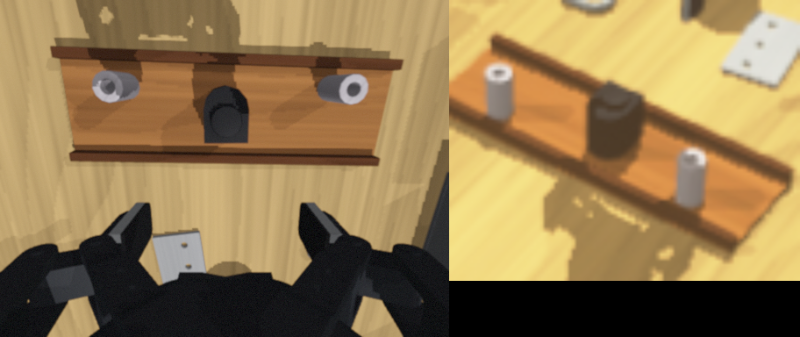

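The knob stands upright in the lane, at (226,115) in the left picture, and both knuckles are in place, so step 1 is met. Next I'll look at the spindle from above before taking the knob.

Request:
{"method": "play_rows", "body": {"series": [{"dx": 0, "dy": 20, "dz": 15, "turn": 0, "fingers": -1}, {"dx": -1, "dy": 34, "dz": 8, "turn": 0, "fingers": -1}, {"dx": -1, "dy": 34, "dz": 8, "turn": 0, "fingers": -1}, {"dx": -1, "dy": 34, "dz": 8, "turn": 0, "fingers": -1}, {"dx": -1, "dy": 34, "dz": 8, "turn": 0, "fingers": -1}, {"dx": -1, "dy": 34, "dz": 8, "turn": 0, "fingers": -1}, {"dx": -1, "dy": 34, "dz": 8, "turn": 0, "fingers": -1}, {"dx": -1, "dy": 34, "dz": 8, "turn": 0, "fingers": -1}, {"dx": -1, "dy": 34, "dz": 8, "turn": 0, "fingers": -1}, {"dx": -1, "dy": 34, "dz": 0, "turn": 0, "fingers": -1}, {"dx": -1, "dy": 34, "dz": 0, "turn": 0, "fingers": -1}, {"dx": -1, "dy": 34, "dz": 0, "turn": 0, "fingers": -1}, {"dx": -1, "dy": 34, "dz": 0, "turn": 0, "fingers": -1}, {"dx": 0, "dy": 0, "dz": 0, "turn": 0, "fingers": -1}, {"dx": 0, "dy": 0, "dz": 0, "turn": 0, "fingers": -1}], "squeeze": 20}}

```text
clock: 13.55
position: [0.5216, 0.2584, 0.202]
ee_rot: [0.024, 1.0, 0.012, -0.003]
contact_force: [-0.0, 0.7, 0.0]
width: 0.0854
```

```bash
python3 - <<'E'
from h import *
print(tcp()); w=grab('wrist'); t=grab('top')
for im,n in ((w,'w'),(t,'t')):
  for l,z in (('spindle_tip',.088),('collar',.058)):
    for m in masks_of(im,l)[:2]: print(n,l,m['p'],m['xy'],m['region'].sum(),onz(im,m['xy'],z).round(4))
ms=masks_of(w,'collar') or masks_of(w,'spindle_tip')
u,v=map(int,ms[0]['xy']); x0,y0=max(u-60,0),max(v-60,0); save(w,'w8.png',(x0,y0,x0+120,y0+120),5); print(x0,y0)
E
```

```text
(array([0.5216, 0.2584, 0.202 ]), 'jawyaw', 0.024, 'w', 0.0854, 'F', array([-0. ,  0.7,  0. ]), 't', 13.55, 'q6', np.float64(0.35), 'zdir', array([-0.005, -0.047, -0.999]))
w spindle_tip 0.76 [277.9, 131.7] 398 [[0.5371 0.3041 0.088 ]]
w collar 0.62 [276.5, 125.1] 796 [[0.5377 0.307  0.058 ]]
w collar 0.21 [56.2, 118.4] 3072 [[0.3276 0.308  0.058 ]]
t collar 0.46 [146.1, 197.7] 33 [[0.5456 0.2932 0.058 ]]
216 65
```

View crop.

View pics/w8.png

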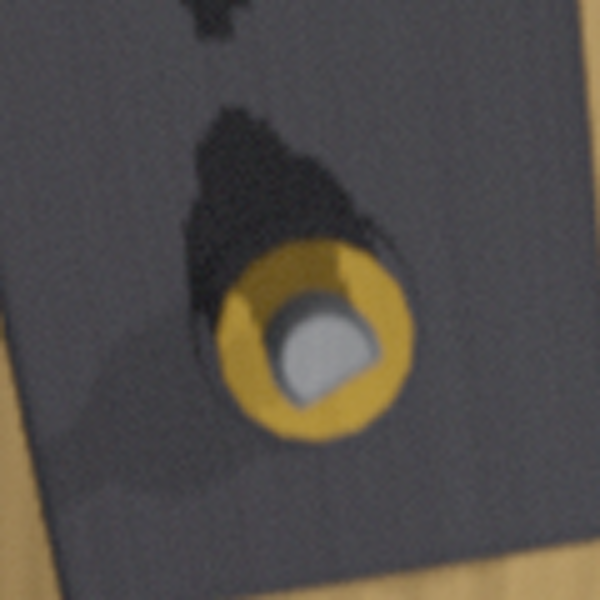

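The spindle's flat runs from (303,407) to (380,352) in the crop, facing down-right (world +x, −y). Now fitting its position and turn by colour segmentation.

```bash
cat >> h.py <<'E'
def dpts(yaw):
    def d(r,f,z):
        a0=np.arccos(f/r); a=np.linspace(a0,2*np.pi-a0,40); return np.c_[r*np.cos(a),r*np.sin(a),0*a+z]
    P=np.r_[d(10,5.5,58),d(10,5.5,83),d(7.5,3.2,88)]/1e3; return P@up(yaw).T
def spindle(w,u,v):
    hsv=cv2.cvtColor(w['pixels'],cv2.COLOR_RGB2HSV).astype(int); yy,xx=np.mgrid[:384,:512]; near=np.hypot(xx-u,yy-v)<40
    yel=(near&(hsv[...,1]>120)&(hsv[...,0]>15)&(hsv[...,0]<32)&(hsv[...,2]>60))
    n,l,st,c=cv2.connectedComponentsWithStats(yel.astype(np.uint8)); i=1+st[1:,4].argmax(); ring=l==i
    cs,_=cv2.findContours(ring.astype(np.uint8),cv2.RETR_EXTERNAL,cv2.CHAIN_APPROX_NONE); full=np.zeros((384,512),np.uint8)
    h=cv2.convexHull(np.vstack(cs)); cv2.fillConvexPoly(full,h,1); full=full>0
    def circ(p):
        a=np.linspace(0,2*np.pi,60); P=np.r_[[np.c_[p[0]+.019*np.cos(a),p[1]+.019*np.sin(a),0*a+z] for z in (.058,.050)]].reshape(-1,3)
        m=np.zeros((384,512),np.uint8); cv2.fillConvexPoly(m,np.round(cv2.convexHull(proj(w,P).astype(np.float32))*16).astype(int),1,shift=4); return -((m>0)&full).sum()/((m>0)|full).sum()
    p0=onz(w,[u,v],.07)[0][:2]
    rc=minimize(circ,p0,method='Nelder-Mead',options=dict(initial_simplex=[p0,p0+[.005,0],p0+[0,.005]],xatol=1e-5,fatol=1e-5))
    gray=full&~ring&near
    def sp(p):
        m=np.zeros((384,512),np.uint8); cv2.fillConvexPoly(m,np.round(cv2.convexHull(proj(w,dpts(p[2])+[p[0],p[1],0]).astype(np.float32))*16).astype(int),1,shift=4); return -((m>0)&gray).sum()/((m>0)|gray).sum()
    rs=min((minimize(sp,[*rc.x,y],method='Nelder-Mead',options=dict(initial_simplex=np.array([*rc.x,y])+np.array([[0,0,0],[.003,0,0],[0,.003,0],[0,0,.3]]),xatol=1e-5,fatol=1e-5)) for y in np.arange(-3,3,.4)),key=lambda r:r.fun)
    return rc.x.round(4),round(-rc.fun,3),rs.x.round(4),round(-rs.fun,3),int(full.sum()),int(gray.sum())
E
python3 - <<'E'
from h import *
w=grab('wrist'); print(spindle(w,278,132))
P=onz(w,[[216+303/5,65+407/5],[216+380/5,65+352/5]],.088); d=P[1]-P[0]; print(P.round(4), 'normal yaw',np.arctan2(-d[0],d[1]),'len',np.hypot(*d[:2]))
E
```

```text
(array([0.5403, 0.2988]), np.float64(0.953), array([ 0.5407,  0.2988, -0.9546]), np.float64(0.908), 1234, 419)
[[0.539  0.2883 0.088 ]
 [0.552  0.2981 0.088 ]] normal yaw -0.9231713961027042 len 0.01624071588931173
```

Request:
{"method": "play_rows", "body": {"series": [{"dx": 10, "dy": -6, "dz": 0, "turn": 0.12, "fingers": -1}, {"dx": 10, "dy": -6, "dz": 0, "turn": 0.12, "fingers": -1}, {"dx": 10, "dy": -6, "dz": 0, "turn": 0.12, "fingers": -1}, {"dx": 10, "dy": -6, "dz": 0, "turn": 0.12, "fingers": -1}, {"dx": 10, "dy": -6, "dz": 0, "turn": 0.12, "fingers": -1}, {"dx": 0, "dy": 0, "dz": 0, "turn": 0, "fingers": -1}, {"dx": 0, "dy": 0, "dz": 0, "turn": 0, "fingers": -1}], "squeeze": 20}}

```text
clock: 14.53
position: [0.5759, 0.2192, 0.2057]
ee_rot: [0.022, 0.95, 0.312, 0.007]
contact_force: [-0.6, -0.4, 0.9]
width: 0.0854
```

```bash
python3 - <<'E'
from h import *
w=grab('wrist'); print(tcp()); u,v=proj(w,[.5405,.2988,.07])[0]; print(u,v,spindle(w,u,v))
t=grab('side'); u,v=proj(t,[.5405,.2988,.07])[0]; print('side',u,v,spindle(t,u,v))
E
```

```text
(array([0.576 , 0.2192, 0.2057]), 'jawyaw', 0.635, 'w', 0.0853, 'F', array([ 0.8, -0.2,  0.4]), 't', 14.58, 'q6', np.float64(-0.35), 'zdir', array([ 0.027, -0.039, -0.999]))
278.49389649973887 84.21603216988073 (array([0.5403, 0.2986]), np.float64(0.966), array([ 0.5405,  0.2985, -0.9277]), np.float64(0.895), 1416, 462)
side 178.29082582737527 273.1012620203655 (array([0.5405, 0.2988]), np.float64(-0.0), array([ 0.5405,  0.2988, -3.    ]), np.float64(-0.0), 1354, 65)
```

Two wrist views agree: spindle at (0.5404, 0.2987), flat facing −0.94 rad. I'm going back to take the knob.

Request:
{"method": "play_rows", "body": {"series": [{"dx": -1.5, "dy": -30, "dz": 0, "turn": -0.056, "fingers": -1}, {"dx": -1.5, "dy": -30, "dz": 0, "turn": -0.056, "fingers": -1}, {"dx": -1.5, "dy": -30, "dz": 0, "turn": -0.056, "fingers": -1}, {"dx": -1.5, "dy": -30, "dz": 0, "turn": -0.056, "fingers": -1}, {"dx": -1.5, "dy": -30, "dz": 0, "turn": -0.056, "fingers": -1}, {"dx": -1.5, "dy": -30, "dz": 0, "turn": -0.056, "fingers": -1}, {"dx": -1.5, "dy": -30, "dz": 0, "turn": -0.056, "fingers": -1}, {"dx": -1.5, "dy": -30, "dz": -10, "turn": -0.056, "fingers": -1}, {"dx": -1.5, "dy": -30, "dz": -10, "turn": -0.056, "fingers": -1}, {"dx": -1.5, "dy": -30, "dz": -10, "turn": -0.056, "fingers": -1}, {"dx": -1.5, "dy": -30, "dz": -15, "turn": -0.056, "fingers": -1}, {"dx": -1.5, "dy": -30, "dz": -15, "turn": 0, "fingers": -1}, {"dx": 0, "dy": 0, "dz": 0, "turn": 0, "fingers": -1}, {"dx": 0, "dy": 0, "dz": 0, "turn": 0, "fingers": -1}], "squeeze": 40}}

```text
clock: 15.8
position: [0.5496, -0.1458, 0.1466]
ee_rot: [0.021, 1.0, -0.014, 0.003]
contact_force: [-0.4, 0.2, -0.3]
width: 0.0853
```

```bash
python3 - <<'E'
from h import *
w=grab('wrist'); print(tcp())
for m in masks_of(w,'knob')[:2]:
    r=fit(w,m['region'],.006,up,[.557,-.158,-1.55]); print(m['p'],m['xy'],m['region'].sum(),r.x,-r.fun)
E
```

```text
(array([ 0.5494, -0.1457,  0.1465]), 'jawyaw', -0.027, 'w', 0.0855, 'F', array([-0.7, -0.3,  1.2]), 't', 15.85, 'q6', np.float64(-0.31), 'zdir', array([ 0.005, -0.043, -0.999]))
0.78 [262.1, 194.7] 2870 [ 0.55654972 -0.1590275  -1.60759332] 0.9534109816971714
0.26 [387.5, 162.0] 1504 [ 0.557 -0.158 -1.55 ] 0.0
```

Request:
{"method": "play_rows", "body": {"series": [{"dx": 7, "dy": -16, "dz": -15, "turn": 0.01, "fingers": -1}, {"dx": 0, "dy": 0, "dz": -15, "turn": 0, "fingers": -1}, {"dx": 0, "dy": 0, "dz": 0, "turn": 0, "fingers": -1}], "squeeze": 40}}

```text
clock: 16.15
position: [0.559, -0.1572, 0.1195]
ee_rot: [0.022, 1.0, -0.006, 0.007]
contact_force: [-0.9, 1.0, -0.7]
width: 0.0853
```

Request:
{"method": "play_rows", "body": {"series": [{"dx": -1, "dy": -2, "dz": -15, "turn": 0, "fingers": -1}, {"dx": -1, "dy": -2, "dz": -15, "turn": 0, "fingers": -1}, {"dx": -1, "dy": -1, "dz": -15, "turn": 0, "fingers": -1}, {"dx": 0, "dy": 0, "dz": -15, "turn": 0, "fingers": -1}, {"dx": 0, "dy": 0, "dz": -15, "turn": 0, "fingers": -1}, {"dx": 0, "dy": 0, "dz": 0, "turn": 0, "fingers": -1}, {"dx": 0, "dy": 0, "dz": 0, "turn": 0, "fingers": -1}], "squeeze": 40}}

```text
clock: 16.73
position: [0.5618, -0.1535, 0.0508]
ee_rot: [0.023, 1.0, -0.002, 0.013]
contact_force: [0.7, -0.5, 0.5]
width: 0.0853
```

```bash
python3 - <<'E'
from h import *
print(tcp())
E
```

```text
(array([ 0.5618, -0.1535,  0.0508]), 'jawyaw', -0.002, 'w', 0.0853, 'F', array([ 0.7, -0.5,  0.5]), 't', 16.73, 'q6', np.float64(-0.34), 'zdir', array([ 0.026, -0.045, -0.999]))
```

Request:
{"method": "play_rows", "body": {"series": [{"dx": -3, "dy": -5, "dz": -11, "turn": 0, "fingers": -1}, {"dx": -3, "dy": -5, "dz": -11, "turn": 0, "fingers": -1}, {"dx": 0, "dy": 0, "dz": 0, "turn": 0, "fingers": -1}], "squeeze": 40}}

```text
clock: 16.98
position: [0.5591, -0.1619, 0.0334]
ee_rot: [0.024, 1.0, 0.0, 0.017]
contact_force: [-0.1, 0.1, -0.1]
width: 0.0854
```

Position is good. Closing and lifting.

Request:
{"method": "play_rows", "body": {"series": [{"dx": -2, "dy": 0, "dz": -2, "turn": 0, "fingers": -0.2}, {"dx": 0, "dy": 0, "dz": 0, "turn": 0, "fingers": 1}, {"dx": 0, "dy": 0, "dz": 0, "turn": 0, "fingers": 1}, {"dx": 0, "dy": 0, "dz": 0, "turn": 0, "fingers": 1}, {"dx": 0, "dy": 0, "dz": 0, "turn": 0, "fingers": 1}, {"dx": 0, "dy": 0, "dz": 0, "turn": 0, "fingers": 1}, {"dx": 0, "dy": 0, "dz": 0, "turn": 0, "fingers": 1}], "squeeze": 40}}

```text
clock: 17.57
position: [0.5603, -0.1609, 0.0374]
ee_rot: [0.025, 0.999, 0.001, 0.02]
contact_force: [1.2, 0.3, -1.5]
width: 0.0393
```

```bash
python3 - <<'E'
from h import *
print(tcp())
E
```

```text
(array([ 0.5603, -0.1609,  0.0374]), 'jawyaw', 0.003, 'w', 0.0393, 'F', array([ 1.2,  0.3, -1.5]), 't', 17.57, 'q6', np.float64(-0.35), 'zdir', array([ 0.041, -0.05 , -0.998]))
```

Request:
{"method": "play_rows", "body": {"series": [{"dx": 0, "dy": 0, "dz": 25, "turn": 0, "fingers": 1}, {"dx": 0, "dy": 0, "dz": 35, "turn": 0, "fingers": 1}, {"dx": 0, "dy": 0, "dz": 35, "turn": 0, "fingers": 1}, {"dx": 0, "dy": 15, "dz": 35, "turn": 0, "fingers": 1}, {"dx": -1, "dy": 33, "dz": 10, "turn": 0.046, "fingers": 1}, {"dx": -1, "dy": 33, "dz": 0, "turn": 0.046, "fingers": 1}, {"dx": -1, "dy": 33, "dz": 0, "turn": 0.046, "fingers": 1}, {"dx": -1, "dy": 33, "dz": 0, "turn": 0.046, "fingers": 1}, {"dx": -1, "dy": 33, "dz": 0, "turn": 0.046, "fingers": 1}, {"dx": -1, "dy": 33, "dz": 0, "turn": 0.046, "fingers": 1}, {"dx": -1, "dy": 33, "dz": 0, "turn": 0.046, "fingers": 1}, {"dx": -1, "dy": 33, "dz": 0, "turn": 0.046, "fingers": 1}, {"dx": -1, "dy": 33, "dz": 0, "turn": 0.046, "fingers": 1}, {"dx": -1, "dy": 33, "dz": 0, "turn": 0.046, "fingers": 1}, {"dx": -1, "dy": 33, "dz": 0, "turn": 0.046, "fingers": 1}, {"dx": 0, "dy": 25, "dz": 0, "turn": 0.046, "fingers": 1}, {"dx": 0, "dy": 10, "dz": 0, "turn": 0.046, "fingers": 1}, {"dx": 0, "dy": 0, "dz": 0, "turn": 0, "fingers": 1}, {"dx": 0, "dy": 0, "dz": 0, "turn": 0, "fingers": 1}], "squeeze": 40}}

```text
clock: 19.15
position: [0.5423, 0.2715, 0.1794]
ee_rot: [0.016, 0.951, 0.307, 0.025]
contact_force: [0.5, -0.7, -1.9]
width: 0.0395
```

```bash
python3 - <<'E'
from h import *
print(tcp())
E
```

```text
(array([0.5423, 0.2715, 0.1794]), 'jawyaw', 0.624, 'w', 0.0395, 'F', array([ 0.5, -0.7, -1.9]), 't', 19.15, 'q6', np.float64(-0.24), 'zdir', array([ 0.058, -0.016, -0.998]))
```

Request:
{"method": "play_rows", "body": {"series": [{"dx": -1, "dy": 12, "dz": -10, "turn": 0.005, "fingers": 1}, {"dx": -1, "dy": 12, "dz": -15, "turn": 0, "fingers": 1}, {"dx": 0, "dy": 0, "dz": -15, "turn": 0, "fingers": 1}, {"dx": 0, "dy": 0, "dz": -10, "turn": 0, "fingers": 1}, {"dx": 0, "dy": 0, "dz": 0, "turn": 0, "fingers": 1}], "squeeze": 40}}

```text
clock: 19.57
position: [0.5403, 0.2938, 0.1255]
ee_rot: [0.017, 0.952, 0.304, 0.025]
contact_force: [-0.6, -1.1, -1.4]
width: 0.0396
```

```bash
python3 - <<'E'
from h import *
print(tcp()); s=grab('side'); w=grab('wrist')
a=w['pixels'][...,::-1]; b=cv2.resize(s['pixels'][210:300,130:230,::-1],(427,384),interpolation=cv2.INTER_CUBIC); cv2.imwrite('pics/c9.png',cv2.resize(np.hstack([a,b]),(800,327)))
E
```

```text
(array([0.5403, 0.2938, 0.1255]), 'jawyaw', 0.62, 'w', 0.0396, 'F', array([-0.6, -1.1, -1.4]), 't', 19.57, 'q6', np.float64(-0.19), 'zdir', array([ 0.058, -0.017, -0.998]))
```

View pics/c9.png

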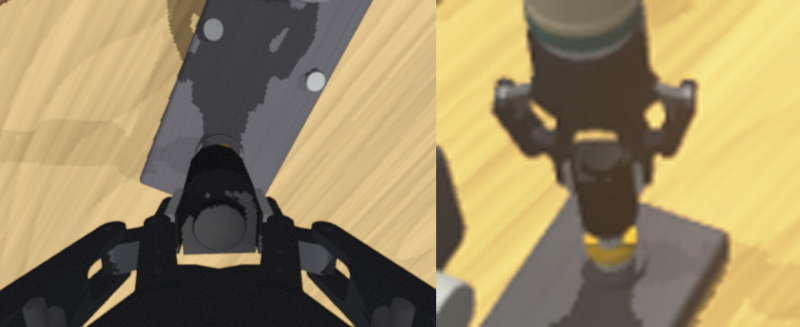

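The knob hangs above the spindle. In the side view the brass collar shows just under it at (610,245), and it is centred. Correcting 2–3 mm and lowering.

Request:
{"method": "play_rows", "body": {"series": [{"dx": 0.5, "dy": 2.6, "dz": 0, "turn": 0.012, "fingers": 1}, {"dx": 0, "dy": 0, "dz": -4, "turn": 0, "fingers": 1}, {"dx": 0, "dy": 0, "dz": -4, "turn": 0, "fingers": 1}, {"dx": 0, "dy": 0, "dz": 0, "turn": 0, "fingers": 1}], "squeeze": 40}}

```text
clock: 20.0
position: [0.5441, 0.2964, 0.1213]
ee_rot: [0.016, 0.95, 0.309, 0.029]
contact_force: [0.1, -0.3, -1.4]
width: 0.0394
```

Request:
{"method": "play_rows", "body": {"series": [{"dx": -3.5, "dy": 0, "dz": 0, "turn": 0, "fingers": 1}, {"dx": 0, "dy": 0, "dz": 0, "turn": 0, "fingers": 1}], "squeeze": 40}}

```text
clock: 20.17
position: [0.5406, 0.2963, 0.1216]
ee_rot: [0.016, 0.95, 0.309, 0.029]
contact_force: [-0.6, 0.1, -0.6]
width: 0.0398
```

```bash
python3 - <<'E'
from h import *
print(tcp())
E
```

```text
(array([0.5406, 0.2963, 0.1216]), 'jawyaw', 0.63, 'w', 0.0398, 'F', array([-0.6,  0.1, -0.6]), 't', 20.17, 'q6', np.float64(-0.2), 'zdir', array([ 0.066, -0.013, -0.998]))
```

Request:
{"method": "play_rows", "body": {"series": [{"dx": -0.5, "dy": 0, "dz": -5, "turn": 0, "fingers": 1}, {"dx": -0.5, "dy": 0, "dz": -5, "turn": 0, "fingers": 1}], "squeeze": 40}}

```text
clock: 20.33
position: [0.5411, 0.2964, 0.1132]
ee_rot: [0.017, 0.95, 0.309, 0.032]
contact_force: [1.0, -4.0, 4.7]
width: 0.0397
```

Request:
{"method": "play_rows", "body": {"series": [{"dx": 0, "dy": -1, "dz": -2, "turn": 0, "fingers": 1}, {"dx": -0.5, "dy": 0, "dz": -2, "turn": 0, "fingers": 1}], "squeeze": 40}}

```text
clock: 20.5
position: [0.5419, 0.2957, 0.1092]
ee_rot: [0.017, 0.95, 0.309, 0.034]
contact_force: [1.5, 0.3, -1.1]
width: 0.0397
```

Force vanished and it went down. Continuing.

Request:
{"method": "play_rows", "body": {"series": [{"dx": -0.8, "dy": 0, "dz": -3, "turn": 0, "fingers": 1}, {"dx": -0.8, "dy": 0, "dz": -3, "turn": 0, "fingers": 1}], "squeeze": 40}}

```text
clock: 20.67
position: [0.5419, 0.296, 0.1033]
ee_rot: [0.017, 0.95, 0.309, 0.036]
contact_force: [1.6, -0.7, 0.6]
width: 0.0395
```

```bash
python3 - <<'E'
from h import *
print(tcp())
E
```

```text
(array([0.5419, 0.296 , 0.1033]), 'jawyaw', 0.631, 'w', 0.0395, 'F', array([ 1.6, -0.7,  0.6]), 't', 20.67, 'q6', np.float64(-0.19), 'zdir', array([ 0.078, -0.01 , -0.997]))
```

Request:
{"method": "play_rows", "body": {"series": [{"dx": -0.8, "dy": 0, "dz": -3, "turn": 0, "fingers": 1}, {"dx": -0.8, "dy": 0, "dz": -3, "turn": 0, "fingers": 1}, {"dx": -0.8, "dy": 0, "dz": -3, "turn": 0, "fingers": 1}], "squeeze": 40}}

```text
clock: 20.92
position: [0.542, 0.2961, 0.0946]
ee_rot: [0.018, 0.95, 0.31, 0.038]
contact_force: [3.5, -1.3, 1.2]
width: 0.0394
```

```bash
python3 - <<'E'
from h import *
print(tcp())
E
```

```text
(array([0.542 , 0.2961, 0.0946]), 'jawyaw', 0.632, 'w', 0.0394, 'F', array([ 3.5, -1.3,  1.2]), 't', 20.92, 'q6', np.float64(-0.19), 'zdir', array([ 0.084, -0.01 , -0.996]))
```

Request:
{"method": "play_rows", "body": {"series": [{"dx": 0, "dy": 0, "dz": -3, "turn": 0, "fingers": 1}, {"dx": 0, "dy": 0, "dz": -3, "turn": 0, "fingers": 1}, {"dx": 0, "dy": 0, "dz": -3, "turn": 0, "fingers": 1}], "squeeze": 40}}

```text
clock: 21.17
position: [0.5423, 0.2961, 0.0855]
ee_rot: [0.018, 0.95, 0.31, 0.039]
contact_force: [0.9, -1.5, 7.4]
width: 0.0397
```

```bash
python3 - <<'E'
from h import *
print(tcp(), get_state()['moment'].round(2))
E
```

```text
(array([0.5423, 0.2961, 0.0855]), 'jawyaw', 0.632, 'w', 0.0397, 'F', array([ 0.9, -1.5,  7.4]), 't', 21.17, 'q6', np.float64(-0.19), 'zdir', array([ 0.085, -0.009, -0.996])) [-0.29 -0.07 -0.04]
```

Request:
{"method": "play_rows", "body": {"series": [{"dx": 0, "dy": 0, "dz": -2, "turn": 0, "fingers": 1}, {"dx": 0, "dy": 0, "dz": -2, "turn": 0, "fingers": 1}, {"dx": 0, "dy": 0, "dz": -2, "turn": 0, "fingers": 1}], "squeeze": 40}}

```text
clock: 21.42
position: [0.5423, 0.296, 0.0821]
ee_rot: [0.018, 0.95, 0.31, 0.039]
contact_force: [0.5, -2.0, 12.5]
width: 0.0399
```

```bash
python3 - <<'E'
from h import *
print(tcp(), get_state()['moment'].round(2))
E
```

```text
(array([0.5423, 0.296 , 0.0821]), 'jawyaw', 0.632, 'w', 0.0399, 'F', array([ 0.5, -2. , 12.5]), 't', 21.42, 'q6', np.float64(-0.19), 'zdir', array([ 0.086, -0.009, -0.996])) [-0.4   0.21 -0.02]
```

Request:
{"method": "play_rows", "body": {"series": [{"dx": 0, "dy": 0, "dz": -3, "turn": 0, "fingers": 1}, {"dx": 0, "dy": 0, "dz": -3, "turn": 0, "fingers": 1}], "squeeze": 60}}

```text
clock: 21.58
position: [0.5424, 0.296, 0.0804]
ee_rot: [0.018, 0.95, 0.31, 0.04]
contact_force: [-4.3, -3.4, 26.5]
width: 0.0392
```

```bash
python3 - <<'E'
from h import *
print(tcp(), get_state()['moment'].round(2)); s=grab('side'); t=grab('top'); w=grab('wrist')
b=cv2.resize(s['pixels'][210:310,120:240,::-1],(460,384),interpolation=cv2.INTER_CUBIC); a=cv2.resize(w['pixels'][100:300,150:330,::-1],(340,384)); cv2.imwrite('pics/c10.png',np.hstack([a,b]))
for l in ('knob','collar'):
  for m in masks_of(s,l)[:2]: print(l,m['p'],m['xy'],m['region'].sum())
for m in masks_of(w,'knob')[:1]:
  for g in (.050,.054,.058,.062): 
    r=fit(w,m['region'],g,up,[.5404,.2987,-.94]); print(g,r.x,-r.fun)
E
```

```text
(array([0.5424, 0.296 , 0.0804]), 'jawyaw', 0.632, 'w', 0.0392, 'F', array([-4.3, -3.4, 26.5]), 't', 21.58, 'q6', np.float64(-0.19), 'zdir', array([ 0.088, -0.009, -0.996])) [-0.82  1.   -0.08]
knob 0.97 [172.6, 273.2] 348
collar 0.59 [109.4, 311.3] 15530
0.05 [ 0.53896528  0.29832839 -0.94577802] 0.9704090513489991
0.054 [ 0.53811236  0.29954122 -0.93895797] 0.9172973465852102
0.058 [ 0.53792815  0.30029632 -0.88383784] 0.8595846508845398
0.062 [ 0.53731896  0.30124836 -0.89664729] 0.80396387756733
```

View pics/c10.png

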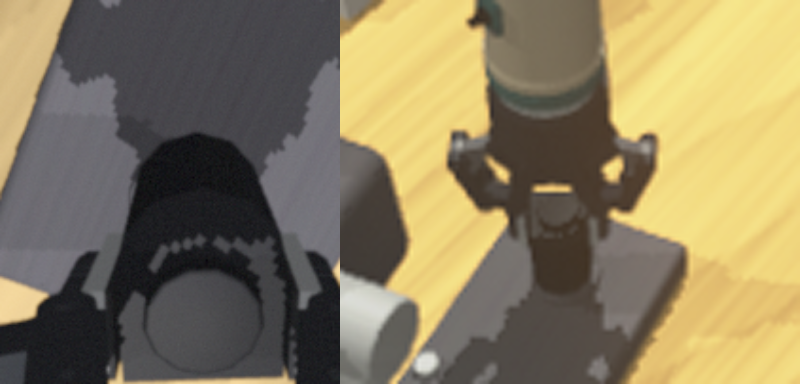

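The wrist view shows the knob seated with its boss at (205,320). In the side view it stands on the foot with no collar visible below it. The fit is best at underside z = 0.050 (IoU 0.97). Last check, then handing in.

```bash
python3 - <<'E'
from h import *
t=grab('side'); print(tcp())
for m in masks_of(t,'knuckle_a')[:3]: print(m['p'],m['xy'],onz(t,m['xy'],.03).round(3))
print(sign_off())
E
```

```text
(array([0.5424, 0.296 , 0.0805]), 'jawyaw', 0.632, 'w', 0.0393, 'F', array([-2.5, -3. , 17.1]), 't', 21.93, 'q6', np.float64(-0.19), 'zdir', array([ 0.088, -0.009, -0.996]))
0.62 [289.0, 202.3] [[ 0.456 -0.126  0.03 ]]
0.58 [234.2, 172.9] [[ 0.681 -0.143  0.03 ]]
the job is handed in; nothing more can be done
None
```

I stood the knob up in the lane and let go of it. Then I took it again, turned it to the spindle's flat, pressed it down onto the spindle, and handed in while still holding it there. `sign_off` gives no verdict, so this rests on my own checks.

- **Standing it up:** gripping it near the top and lifting did not swing it. I pushed its lower open-end edge against the inside of the left rail several times to bring it upright. After release, both the wrist and side pictures showed it upright in the lane.
- **Fit on the spindle:** the silhouette fit is best with the underside 50 mm above the bench, which is fully home. It puts the axis about 1.5 mm from the measured spindle position, and the flats agree within about 0.02 rad.
- **Push:** it was pressing with 26.5 N at the last move and 17 N just before hand-in, against about 11 N needed at the collar's stop. The fall suggests the push may have been easing when I handed in.
- **Knuckles:** both were detected in the lane. The near one read within 2 mm of the start. The far one was not detected in the first side picture, so I could not compare it that way; I did not touch it.
- **Tool tilt:** small tracking errors left the tool tilted by about 0.09 rad at the end. I did not measure the knob's own tilt separately; the limit is 0.12 rad.
- **Earlier disagreement:** while the knob was half up, the free pitch fit read too low (1.03 rad). The floor contact then showed it was closer to upright.

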